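# Offer a taste at the cheese counter and point out the cheese it came from

### The job

Offer the customer a taste: with your fingertips push the small tasting board, its three samples still on it, across the counter until its whole far edge rests against the steel rail on the customer's side, without lifting it. Then show which cheese it is: point at the half wheel from above, fingertips a couple of centimetres over the middle of its top, and stay there for two seconds without contact. Never touch a cheese or a sample, do not bring the hand low over the whole wheel or the quarter wedge as if to point at them, and leave the cheeses and the jar where they stand.

Things in the scene. Friction and masses are not known exactly. Their poses are not given: they have to be found in the camera images.
- board: The tasting board: a dark wooden rectangle, loose, 110 mm (its x, towards the customer) by 140 mm (its y) by 18 mm thick, about 0.25 kg, lying flat on the counter with three loose cheese samples on it. Origin at the centre of its underside. It starts some 8 to 17 cm short of the rail, turned up to 0.25 rad. It slides on the counter with a friction of a newton or two.
- board_left (a point): Left-hand end (+y of the board) of the board's far edge, half-way up its 18 mm thickness: 55 mm ahead and 70 mm left of the board's origin.
- board_right (a point): Right-hand end (-y of the board) of the board's far edge, half-way up: 55 mm ahead and 70 mm right of the board's origin.
- rail: The low steel guard rail along the customer's edge of the counter, fixed and rigid: an upright strip 1200 mm long (its y), 30 mm high and 4 mm thick. Origin at the foot of the middle of the face that looks towards the robot; x points away from the robot, square to that face. It may be turned by up to 0.03 rad.
- sample0: Cheese sample, a loose 22 mm pale cube of 12 g on the tasting board (the right-hand one, towards the board's -y). Origin at the centre of its underside.
- sample1: Cheese sample, a loose 22 mm pale cube of 12 g on the tasting board (the middle one). Origin at the centre of its underside.
- sample2: Cheese sample, a loose 22 mm pale cube of 12 g on the tasting board (the left-hand one, towards the board's +y). Origin at the centre of its underside.
- half: The half wheel, the cheese that the samples came from: half of a round cheese, brown rind, one flat pale cut side, loose. Seen from above a half disc of 78 mm radius (156 mm along the cut side, its y; 78 mm across, its x); 70 mm high. Origin on its underside, half-way between the cut side (39 mm towards its -x) and the crown of the curve (39 mm towards its +x).
- half_top (a point): The middle of the half wheel's top face, 70 mm above the counter, straight over the origin of the half wheel: the point to point at.
- wheel: The whole wheel: a round cheese with the same rind, 156 mm in diameter and 70 mm high, loose. Origin at the centre of its underside.
- wheel_top (a point): The middle of the whole wheel's top face, 70 mm above the counter.
- quarter: The quarter wedge: a quarter of such a cheese with the same rind and two pale cut sides, radius 78 mm, 70 mm high, loose. Origin on its underside, 39 mm from its sharp edge (which lies towards its -x) on the line that halves it.
- quarter_top (a point): The middle of the quarter wedge's top face, 70 mm above the counter.
- jar: Amber glass jar with a steel cap, 68 mm in diameter, 85 mm high, loose, standing among the cheeses. Origin at the centre of its underside.

How it is judged:
By the outcome, as a careful person would: the job done as asked, in the order asked, and still so for the second after the job is handed in, with the robot touching nothing.
It also fails if it takes over 48 s, if anything falls off the work surface, if the arm or the gripper's body presses on something with over 40 N, if the wrist force passes 120 N, or if a joint passes its speed limit or range.

### The arm

A 6-joint arm with a two-finger parallel gripper is mounted at the origin on the work surface. World frame = base frame: x ahead of the robot, y to its left, z up, the work surface at z = 0. Lengths are in mm, angles in rad, forces in N, time in s.
With the tool pointing down it reaches from about 325 to 925 mm from the base axis. Payload 3.1 kg.
Tool frame: the origin (TCP) lies on the front face of the gripper's body, between the roots of the fingers; the fingertips stand 73 mm ahead of it and the grasp point (between the pads) lies 54 mm ahead of it (nose_length is the distance from the TCP to the fingertips, in mm); z points along the fingers, y is the line along which they close (so a half turn about z gives the same grasp; the last joint's range is limited). The gripper opens to 85 mm and grips with 20 to 120 N. Pads are 22 mm wide; open, the fingers measure 114 mm over their backs; the gripper's body (76 mm by 85 mm) begins 54 mm behind the grasp point. The pads swing forward as they close: fully open they stand 13 mm farther back than shut.
Start: joints at [1.012, 0.217, 1.613, -0, 1.311, -0.112], TCP at [270.035, 563.667, 303.9] pointing down, gripper open.
Joint ranges: [-2.75, 2.75], [-0.78, 2.1], [0.31, 2.55], [-1.13, 4.27], [0.13, 2.63], [-2.58, 2.58]. Speed limits (rad/s): [2.79, 2.79, 3.14, 3.14, 3.14, 3.14].

### API

Orientations are given as a unit quaternion [x, y, z, w].
In Python, from bench import * gives the robot as it stands.
- The arm moves only by the tool step_arm, never from a script. Its argument "increments" is a list of rows, each a list of 3 entries, a list of its own where there are three numbers: the closure, from -1 (fully open) to 1 (shut), then the shift along the world's x, y, z in m, then the turn, a rotation vector about the world's x, y, z in degrees. In form: [[claw, [dx, dy, dz], [rx, ry, rz]], ...]. A call has 1 to 20 rows; each row is the pose to reach, as a shift and turn from the pose commanded when the call began; what a row does not reach only later rows make up. A row lasts 1/8 s, in which the tool goes at most 62.5 mm and 10.7 degrees, less where a joint would pass 70% of its speed; a pose out of reach is approached as far as the arm can. A call with a gripper value outside its range is refused whole. The fingers move at their own pace and stop on an object; "newtons" is the grip in N (left out, the last holds). Time passes only in rows, so rows that repeat a pose let the fingers close. It gives the time, the measured TCP pose, the force, the opening and the grip force at its end, in the units of the state.
- get_state(): the state, without advancing time (a new reading comes with each control period).
- read_camera(name): name is "scene" or "top" or "wrist"; returns the picture (480x640x3 uint8, blue, green, red); there is no depth.
- camera_info(name): a dict with "vfov" (degrees; the focal length in pixels is half the picture's height over the tangent of half this angle, whatever the lens; pixels are square), "cx", "cy" (the principal point, pixels), "view" (4x4, takes a point from world to camera coordinates). Camera axes: x right, y down, z forward; pixel columns grow to the right and rows downward; lengths in mm; the calibration is good to about 2 mm. A picture is of the moment at which its call begins: read the wrist's pose just before it. camera_info takes no time and is no camera call; for the wrist camera it gives the pose at the moment of the call.
- job_done(): hands the job in; it is judged then, once.
The state is a dict: "time": time; "q": joint angles; "qd": joint speeds; "joint_efforts": joint torques, N m; "eef_pos": TCP position; "ee_rot": TCP orientation; "force": force on the tool from outside, world axes, zero at the start; "ft_torque": the same for the moment, N m; "width": finger opening in mm; "grip_force": force on a finger pad.
Only numpy, scipy, OpenCV 4.12 (cv2) and the standard library are available. Lean on these libraries where they do the work, as an engineer would, in place of code of your own. Each camera call takes 0.05 s, during which the arm holds its last target. There are 200 camera calls.

## Working session

There is one attempt and no reset: what is moved stays moved. The work goes in short steps, Python scripts to look and compute and a tool call to move; the robot and the scene stay as the last step left them, time stands still between calls to the robot, and variables do not carry over. Pictures are saved under pics/ and viewed, at most 12 in all, crops included, and the job is handed in when it is done.

Besides the shell and the picture viewer there is one more tool, called after "Request:" in YAML: its name, and indented under it one key for each argument. step_arm: Moves the arm, as the interface text tells. Its arguments: {"type":"object","properties":{"increments":{"type":"array","items":{"type":"array"}},"newtons":{"type":"number"}},"required":["increments"]}

```bash
ls && mkdir -p pics
cat > h.py <<'E'
from bench import *
import numpy as np, cv2
def K(n):
    i=camera_info(n); f=240/np.tan(np.radians(i["vfov"])/2); return f,i["cx"],i["cy"],np.array(i["view"])
def ray(cam,uv,z):
    f,cx,cy,V=cam; R=V[:3,:3]; c=-R.T@V[:3,3]
    uv=np.atleast_2d(np.array(uv,float)); d=np.c_[(uv[:,0]-cx)/f,(uv[:,1]-cy)/f,np.ones(len(uv))]@R
    return c+d*((z-c[2])/d[:,2])[:,None]
def proj(cam,P):
    f,cx,cy,V=cam; p=np.atleast_2d(P)@V[:3,:3].T+V[:3,3]; return np.c_[cx+f*p[:,0]/p[:,2],cy+f*p[:,1]/p[:,2]]
E
python3 - <<'E'
from h import *
for n in ("scene","top"):
    im=read_camera(n); cv2.imwrite(f"pics/{n}0.png",im)
    i=camera_info(n); V=np.array(i["view"]); print(n,i["vfov"],i["cx"],i["cy"],(-V[:3,:3].T@V[:3,3]).round(), V[:3,:3].round(2).tolist(), [k for k in i])
s=get_state(); print(s["time"],s["eef_pos"],s["ee_rot"],s["width"],s["force"])
E
```

```text
pics
scene 42.683404966980255 318.79062494448084 241.52446944041787 [1085. -825.  911.] [[0.86, 0.51, 0.01], [0.33, -0.55, -0.76], [-0.38, 0.66, -0.64]] ['vfov', 'cx', 'cy', 'view']
top 55.13649525744259 318.6817637544783 240.6718049056724 [ 354.  -16. 1277.] [[0.13, -0.99, -0.0], [-0.97, -0.13, -0.21], [0.21, 0.03, -0.98]] ['vfov', 'cx', 'cy', 'view']
0.1 [269.72658808 563.14467    302.6843688 ] [ 2.21570133e-01  9.75143812e-01 -1.04034631e-03 -3.74634953e-04] 85.10185373850912 [0.39728369 0.7672998  0.84861208]
```

View pics/top0.png

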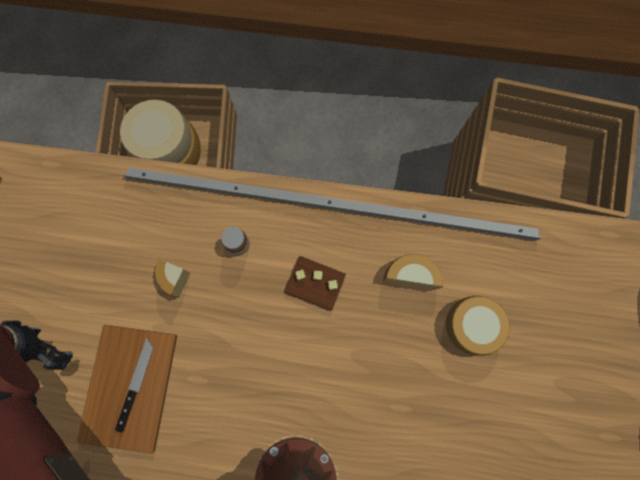

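View pics/scene0.png

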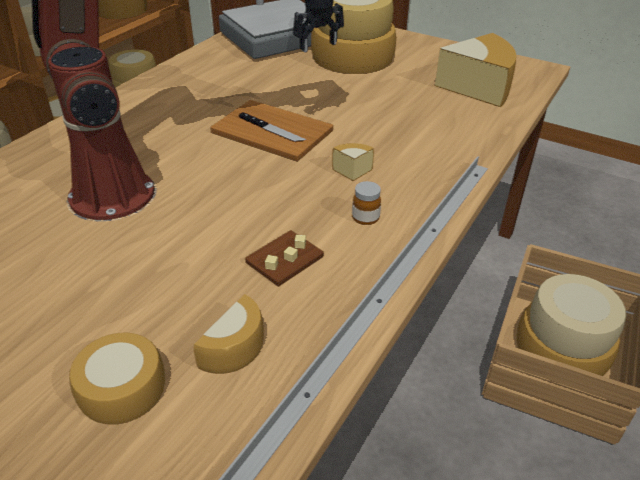

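Top view: board at about (315,284) with three samples, half wheel at (414,275), whole wheel at (478,325), quarter at (170,278), jar at (234,241), and the rail from (125,175) to (538,235). The scene view shows the same layout, with the board at (285,258) and the half wheel at (230,335).

```bash
cat > m.py <<'E'
from h import *
def boardmask(im,box):
    x0,y0,x1,y1=box; m=np.zeros(im.shape[:2],np.uint8)
    r=im[y0:y1,x0:x1]; h=cv2.cvtColor(r,cv2.COLOR_BGR2HSV)
    m[y0:y1,x0:x1]=((r[:,:,2]<105)).astype(np.uint8)*255
    m=cv2.morphologyEx(m,cv2.MORPH_CLOSE,np.ones((9,9)))
    m=cv2.morphologyEx(m,cv2.MORPH_OPEN,np.ones((5,5)))
    cs,_=cv2.findContours(m,cv2.RETR_EXTERNAL,cv2.CHAIN_APPROX_NONE); return max(cs,key=cv2.contourArea)
E
python3 - <<'E'
from m import *
T=cv2.imread("pics/top0.png"); S=cv2.imread("pics/scene0.png"); ct,cs=K("top"),K("scene")
print("pix board",T[290,310],T[290,345+8],S[265,270],S[275,310],"rail",T[205,360],T[199,360],T[212,360])
for n,im,cam,box in (("top",T,ct,(270,245,360,320)),("scene",S,cs,(235,222,335,292))):
    c=boardmask(im,box); P=ray(cam,c[:,0,:],18)[:,:2].astype(np.float32); 
    r=cv2.minAreaRect(P); print(n,cv2.contourArea(c),r, cv2.boxPoints(r).round().tolist())
# rail lower boundary, top view
def edge(im,cols,y0f):
    out=[]
    h=cv2.cvtColor(im,cv2.COLOR_BGR2HSV)
    for u in cols:
        y=int(y0f(u)); col=h[y-14:y+15,u,1]; k=np.where(col<70)[0]
        if len(k): out.append((u,y-14+k.min()-.5,y-14+k.max()+.5))
    return np.array(out)
e=edge(T,range(135,530,10),lambda u:176+(u-125)*60/413)
for nm,col,z in(("low z0",2,0),("low z30",2,30),("up z30",1,30)):
    P=ray(ct,e[:,[0,col]],z); a=np.polyfit(P[:,1],P[:,0],1); print(nm,a, np.std(P[:,0]-np.polyval(a,P[:,1])))
# pale top of half/wheel/quarter & caps
def pale(im,box):
    x0,y0,x1,y1=box; h=cv2.cvtColor(im[y0:y1,x0:x1],cv2.COLOR_BGR2HSV)
    m=((h[:,:,1]<105)&(h[:,:,2]>120)).astype(np.uint8)
    c=max(cv2.findContours(m,cv2.RETR_EXTERNAL,cv2.CHAIN_APPROX_NONE)[0],key=cv2.contourArea); return c+np.array([[x0,y0]])
for nm,im,cam,box,z in(("half",T,ct,(380,245,450,298),70),("wheel",T,ct,(445,292,512,360),70),("quarter",T,ct,(145,250,195,305),70),("jar",T,ct,(215,220,255,262),85),("half s",S,cs,(190,290,270,375),70),("wheel s",S,cs,(65,330,170,420),70)):
    c=pale(im,box); P=ray(cam,c[:,0,:],z)[:,:2].astype(np.float32); print(nm,cv2.boundingRect(c),cv2.contourArea(c),P.mean(0),cv2.minAreaRect(P))
big=cv2.resize(T[160:370,130:530],None,fx=2,fy=2,interpolation=cv2.INTER_CUBIC); cv2.imwrite("pics/topcrop.png",big)
E
```

```text
pix board [32 52 83] [ 79 120 154] [ 97 144 157] [109 153 185] rail [135 137 133] [ 82 122 158] [58 59 59]
top 1994.0 ((504.3583068847656, 20.605552673339844), (141.86807250976562, 113.35462188720703), 75.72408294677734) [[432.0, -34.0], [542.0, -62.0], [577.0, 75.0], [467.0, 103.0]]
scene 1762.0 ((515.4534912109375, 7.753501892089844), (144.40823364257812, 115.24925231933594), 75.9146957397461) [[442.0, -48.0], [554.0, -76.0], [589.0, 64.0], [477.0, 92.0]]
low z0 [2.45218596e-02 7.25606393e+02] 0.9946676919958399
low z30 [2.45218596e-02 7.16895855e+02] 0.9713089404176549
up z30 [2.40922884e-02 7.51190590e+02] 0.8498547225409884
half (396, 263, 38, 22) 520.0 [ 555.3769  -243.11295] ((561.3756713867188, -242.7000732421875), (98.37471008300781, 50.02063751220703), 88.6705322265625)
wheel (462, 306, 39, 39) 1138.0 [ 447.49826 -422.31305] ((447.49017333984375, -422.48052978515625), (96.56867218017578, 98.77294158935547), 7.522789001464844)
quarter (164, 262, 20, 24) 260.0 [477.55756 395.88498] ((474.5857849121094, 399.74456787109375), (50.163047790527344, 50.67266082763672), 74.1157455444336)
jar (221, 226, 22, 22) 346.5 [591.7256  251.97581] ((592.1266479492188, 251.47500610351562), (56.45948791503906, 56.3796501159668), 54.209312438964844)
half s (203, 301, 44, 37) 831.5 [ 557.51556 -246.9109 ] ((562.3106689453125, -243.48565673828125), (97.3994369506836, 51.020904541015625), 89.21170043945312)
wheel s (85, 342, 59, 46) 1994.5 [ 450.2826  -423.93033] ((450.3927307128906, -422.8238525390625), (96.38005065917969, 97.34127807617188), 46.76145553588867)
```

View pics/topcrop.png

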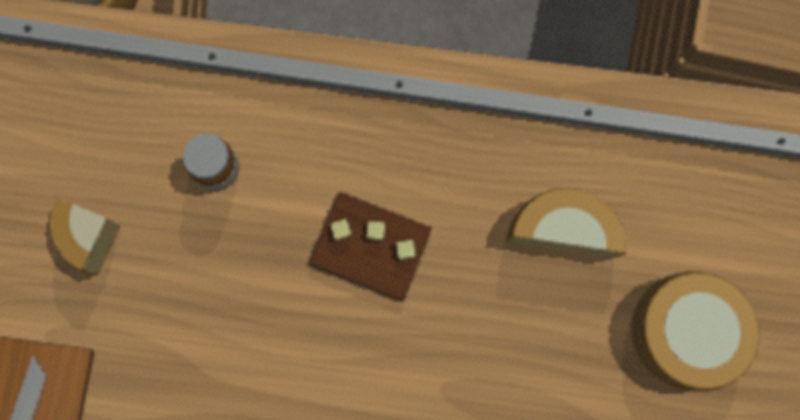

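Request:
step_arm:
  increments:
    - [-1,[0.02,-0.05,0],[0,0,1]]
    - [-1,[0.035,-0.1,0],[0,0,2]]
    - [-1,[0.05,-0.16,0],[0,0,3]]
    - [-1,[0.065,-0.22,0],[0,0,5]]
    - [-1,[0.08,-0.28,0],[0,0,6]]
    - [-1,[0.1,-0.34,0],[0,0,8]]
    - [-1,[0.115,-0.4,0],[0,0,9]]
    - [-1,[0.13,-0.45,0],[0,0,10]]
    - [-1,[0.145,-0.49,-0.03],[0,0,11]]
    - [-1,[0.15,-0.515,-0.07],[0,0,11.3]]
    - [-1,[0.152,-0.5225,-0.11],[0,0,11.3]]
    - [-1,[0.152,-0.5225,-0.14],[0,0,11.3]]
    - [-1,[0.152,-0.5225,-0.154],[0,0,11.3]]
    - [-1,[0.152,-0.5225,-0.154],[0,0,11.3]]
    - [-1,[0.152,-0.5225,-0.154],[0,0,11.3]]

```text
time: 1.98
eef_pos: [423.1, 41.3, 151.1]
ee_rot: [0.124, 0.992, 0.0, 0.001]
force: [-0.7, -0.9, -0.1]
width: 85.5
grip_force: 0.0
```

Run:
```python
from h import *
s=get_state(); print(s["time"],s["eef_pos"],s["ee_rot"],s["force"])
ims=[]
for n in("scene","wrist"):
    im=read_camera(n); cv2.imwrite(f"pics/{n}1.png",im); ims.append(im)
S,W=ims; np.save("w1.npy",np.array(K("wrist"),dtype=object),allow_pickle=True)
c=cv2.resize(S[150:300,180:380],None,fx=2.4,fy=2.4,interpolation=cv2.INTER_CUBIC)
W2=cv2.resize(W,(480,360)); out=np.zeros((720,480,3),np.uint8); out[:360]=c[:, :480]; out[360:]=W2
cv2.imwrite("pics/v1.png",cv2.hconcat([cv2.resize(out[:360],(400,300)),cv2.resize(out[360:],(400,300))]))
V=K("wrist"); print("wcam",(-V[3][:3,:3].T@V[3][:3,3]).round(),V[0])
q=np.array(s["eef_pos"]); print("proj tcp+tips scene", proj(K("scene"),[q,q-[0,0,60],q-[0,0,73]]).round(1).tolist())
```

```text
1.975 [423.08021546  41.28994287 151.14850413] [1.24237042e-01 9.92251810e-01 6.63154778e-05 1.22423936e-03] [-0.65686641 -0.86650729 -0.14027488]
wcam [356.  59. 221.] 345.9252591220422
proj tcp+tips scene [[255.0, 186.7], [256.6, 209.1], [256.9, 213.7]]
```

View pics/v1.png

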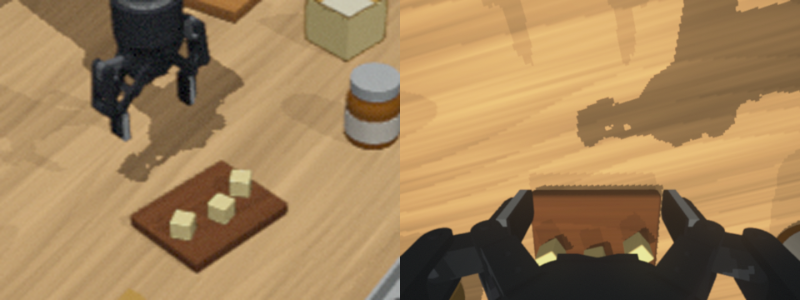

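Left half: fingertips at about scene pixels (240,219) and (275,203), which suggests the open tips sit about 60 to 65 mm ahead of the TCP. Right half (wrist): the board's near edge is square to the hand and centred between the fingers, at about rows 301 to 313.

Run:
```python
from h import *
W=cv2.imread("pics/wrist1.png"); cam=K("wrist"); 
print(W[290:325,950//1,].tolist() if 0 else [int(v) for v in W[290:325,950*640//1000-0,2]])
for u in(870,955,1040):
    u=int((u/1.6-0)*1) if 0 else u
for uv,z in(((216,301),0),((330*1,301),0),((410,299),0),((216,312),18),((410,311),18)):print(uv,ray(cam,uv,z).round(1))
P=[[452.2,33.6,18],[452.2,33.6,0],[432+1,-34+0,18],[467+1,103,18]];print(proj(cam,P).round(1).tolist())
for u in(250,310,380):print(u,W[286:330,u,2].tolist())
```

```text
[186, 185, 181, 176, 175, 180, 187, 192, 198, 200, 198, 196, 193, 192, 193, 193, 195, 194, 192, 191, 190, 192, 196, 195, 193, 189, 185, 183, 179, 181, 182, 187, 194, 201, 204]
(216, 301) [[439.1 -33.2   0. ]]
(330, 301) [[458.6  43.6   0. ]]
(410, 299) [[470.9  97.8   0. ]]
(216, 312) [[439.7 -28.2  18. ]]
(410, 311) [[469.8  93.2  18. ]]
[[313.6, 307.6], [313.7, 296.0], [204.0, 304.9], [424.5, 305.1]]
250 [211, 212, 213, 213, 214, 215, 216, 216, 213, 190, 152, 128, 124, 124, 123, 121, 117, 102, 78, 72, 74, 74, 76, 76, 77, 82, 91, 99, 105, 110, 116, 122, 125, 125, 126, 125, 124, 126, 127, 128, 128, 128, 128, 129]
310 [216, 214, 213, 212, 210, 211, 212, 214, 216, 216, 205, 173, 140, 127, 126, 126, 123, 106, 83, 74, 75, 75, 79, 77, 80, 85, 93, 100, 106, 112, 117, 122, 125, 126, 124, 124, 126, 127, 128, 127, 128, 127, 127, 128]
380 [207, 207, 211, 212, 210, 206, 202, 200, 200, 191, 164, 132, 121, 121, 120, 117, 112, 94, 80, 77, 76, 76, 78, 78, 80, 86, 93, 100, 105, 111, 117, 124, 126, 128, 126, 127, 126, 129, 128, 128, 127, 127, 128, 128]
```

Request:
step_arm:
  increments:
    - [-1,[0,0,-0.02],[0,0,0]]
    - [-1,[0,0,-0.045],[0,0,0]]
    - [-1,[0,0,-0.06],[0,0,0]]
    - [-1,[0,0,-0.067],[0,0,0]]
    - [-1,[0,0,-0.07],[0,0,0]]
    - [-1,[0,0,-0.07],[0,0,0]]

```text
time: 2.82
eef_pos: [422.5, 41.1, 80.3]
ee_rot: [0.124, 0.992, 0.0, 0.0]
force: [-0.3, -1.0, 0.0]
width: 85.4
grip_force: 0.0
```

Request:
step_arm:
  increments:
    - [-1,[0,0,-0.002],[0,0,0]]
    - [-1,[0,0,-0.004],[0,0,0]]
    - [-1,[0,0,-0.004],[0,0,0]]

```text
time: 3.2
eef_pos: [422.0, 41.2, 75.9]
ee_rot: [0.124, 0.992, -0.0, -0.0]
force: [-0.5, 0.7, -0.2]
width: 85.4
grip_force: 0.0
```

Run:
```python
from h import *
s=get_state(); print(s["time"],s["eef_pos"],s["force"])
S=read_camera("scene"); cv2.imwrite("pics/v2.png",cv2.resize(S[160:280,200:360],None,fx=5,fy=5,interpolation=cv2.INTER_CUBIC))
q=np.array(s["eef_pos"]); y=np.array([np.sin(.247),np.cos(.247),0])
for L in(60,73): print(L,((proj(K("scene"),[q-[0,0,L]-50*y,q-[0,0,L]+50*y])-[200,160])*5).round().tolist())
```

```text
3.2 [421.97678724  41.1592127   75.87789483] [-0.53138171  0.67706047 -0.20554387]
60 [[205.0, 426.0], [371.0, 328.0]]
73 [[207.0, 448.0], [372.0, 350.0]]
```

View pics/v2.png

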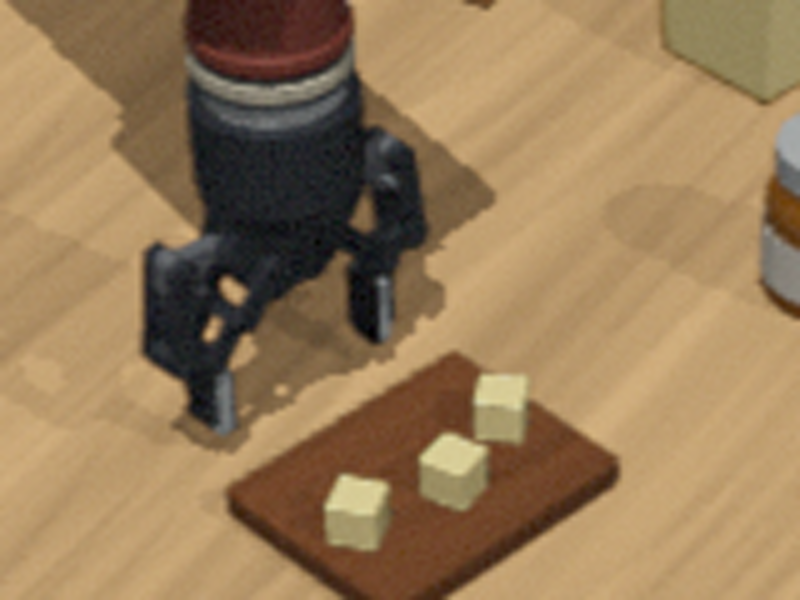

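The tips appear at (215,433) and (378,342) in this crop. That matches open fingertips about 60 mm ahead of the TCP, so they are now about 16 mm up. I'll go 8 mm lower and come up to the edge.

Request:
step_arm:
  increments:
    - [-1,[0,0,-0.004],[0,0,0]]
    - [-1,[0,0,-0.007],[0,0,0]]
    - [-1,[0,0,-0.008],[0,0,0]]
    - [-1,[0.006,-0.0015,-0.008],[0,0,0]]
    - [-1,[0.012,-0.003,-0.008],[0,0,0]]
    - [-1,[0.016,-0.004,-0.008],[0,0,0]]
    - [-1,[0.018,-0.0045,-0.008],[0,0,0]]

```text
time: 4.12
eef_pos: [440.6, 36.5, 68.0]
ee_rot: [0.125, 0.992, 0.0, 0.0]
force: [-0.1, 0.4, -0.5]
width: 85.4
grip_force: 0.0
```

Request:
step_arm:
  increments:
    - [-1,[0.003,-0.0007,0],[0,0,0]]
    - [-1,[0.007,-0.002,0],[0,0,0.3]]
    - [-1,[0.012,-0.0035,0],[0,0,0.7]]
    - [-1,[0.018,-0.0055,0],[0,0,1.2]]
    - [-1,[0.024,-0.0075,0],[0,0,1.7]]
    - [-1,[0.03,-0.0095,0],[0,0,2.2]]
    - [-1,[0.036,-0.0115,0],[0,0,2.7]]
    - [-1,[0.042,-0.0135,0],[0,0,3.2]]
    - [-1,[0.048,-0.015,0],[0,0,3.7]]
    - [-1,[0.054,-0.0165,0],[0,0,4.2]]
    - [-1,[0.06,-0.018,0],[0,0,4.7]]
    - [-1,[0.066,-0.02,0],[0,0,5.2]]
    - [-1,[0.072,-0.0215,0],[0,0,5.7]]
    - [-1,[0.077,-0.0228,0],[0,0,6.1]]
    - [-1,[0.08,-0.0235,0],[0,0,6.4]]
    - [-1,[0.082,-0.024,0],[0,0,6.5]]

```text
time: 6.12
eef_pos: [521.6, 12.8, 67.9]
ee_rot: [0.068, 0.998, 0.0, -0.001]
force: [-4.2, 0.1, 3.9]
width: 85.5
grip_force: 2.3
```

Run:
```python
from h import *
s=get_state(); print(s["time"],s["eef_pos"],s["force"])
S=read_camera("scene"); T=read_camera("top"); cv2.imwrite("pics/top3.png",T)
a=cv2.resize(S[140:380,200:440],(480,480),interpolation=cv2.INTER_CUBIC); b=cv2.resize(T[180:340,260:366],(318,480),interpolation=cv2.INTER_CUBIC)
cv2.imwrite("pics/v3.png",cv2.hconcat([a,b]))
```

```text
6.125 [521.61052274  12.76048876  67.93800215] [-4.19382037  0.12094552  3.89231535]
```

View pics/v3.png

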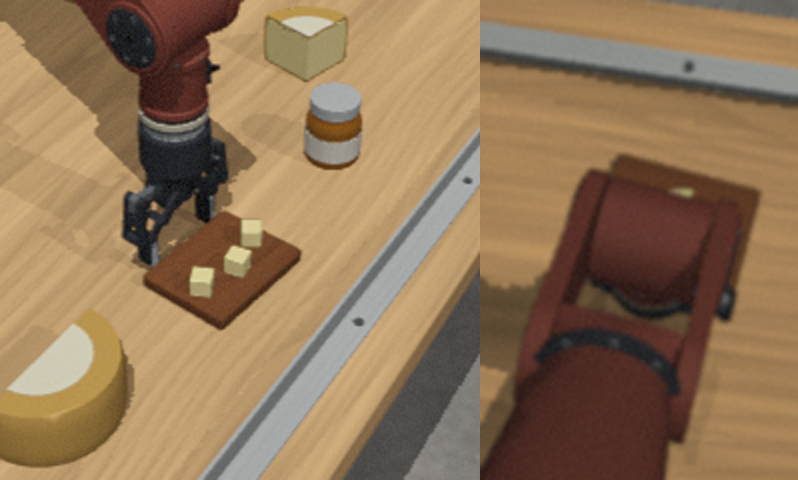

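The scene crop shows the board moved and squared with the samples in place, and its top corners at about (147,279), (222,316) and (300,249). There is a vertical force of about 4 N, so I'll check where the edge sits against the fingers.

Run:
```python
from h import *
p=np.array([[147,279],[222,316],[300,249]])/2+[200,140]
P=ray(K("scene"),p,18)[:,:2]; print(P.round(1).tolist()); print(np.linalg.norm(P[1]-P[0]),np.linalg.norm(P[2]-P[1])); c=(P[0]+P[2])/2; d=P[2]-P[1]; print("C",c,"yaw",-np.arctan2(d[0],d[1]))
s=get_state(); e=np.array(s["eef_pos"]); q=s["ee_rot"]; th=np.pi/2-2*np.arctan2(q[0],q[1]); 
h=np.array([np.cos(.137),-np.sin(.137)]); print("C-TCP along",(c-e[:2])@h, "force",s["force"],s["ft_torque"])
cam=K("wrist"); W=read_camera("wrist"); cv2.imwrite("pics/wrist3.png",W)
print(proj(cam,[[e[0]+11*h[0],e[1]+11*h[1],18]]))
```

```text
[[535.1, -64.0], [630.7, -69.9], [650.5, 60.5]]
95.71306621515336 131.86824455798313
C [592.80212098  -1.76795301] yaw -0.15071322345814472
C-TCP along 72.09249670271673 force [-2.46768229  0.74268123  0.55763234] [0.02478284 0.3161939  0.0522459 ]
[[313.26204847 358.37071774]]
```

View pics/wrist3.png

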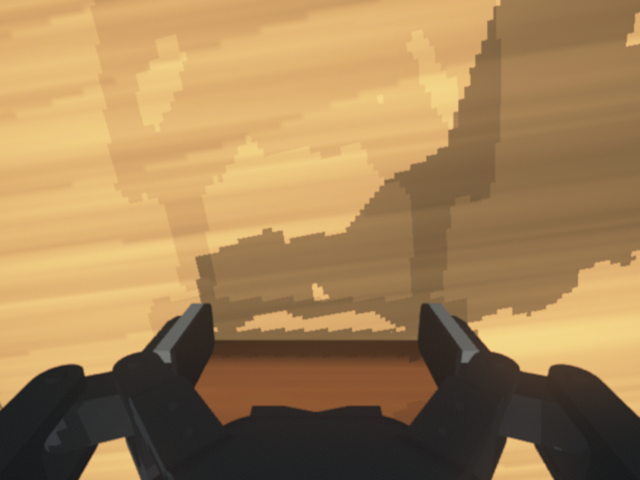

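The wrist view shows the board's near edge (row ~345) square between the two fingers, which are flush behind it. I'll carry on.

Request:
step_arm:
  increments:
    - [-1,[0.003,-0.0007,0],[0,0,0.2]]
    - [-1,[0.007,-0.0015,0],[0,0,0.6]]
    - [-1,[0.012,-0.0026,0],[0,0,1.0]]
    - [-1,[0.018,-0.0039,0],[0,0,1.5]]
    - [-1,[0.024,-0.0051,0],[0,0,2.0]]
    - [-1,[0.03,-0.0063,0],[0,0,2.5]]
    - [-1,[0.036,-0.0074,0],[0,0,3.0]]
    - [-1,[0.042,-0.0085,0],[0,0,3.5]]
    - [-1,[0.048,-0.0095,0],[0,0,4.0]]
    - [-1,[0.054,-0.0105,0],[0,0,4.5]]
    - [-1,[0.059,-0.0113,0],[0,0,5.0]]
    - [-1,[0.063,-0.012,0],[0,0,5.5]]
    - [-1,[0.067,-0.0125,0],[0,0,5.9]]
    - [-1,[0.069,-0.013,0],[0,0,6.2]]
    - [-1,[0.07,-0.013,0],[0,0,6.4]]
    - [-1,[0.07,-0.013,0],[0,0,6.4]]

```text
time: 8.28
eef_pos: [592.2, -0.4, 67.9]
ee_rot: [0.012, 1.0, -0.0, 0.0]
force: [-0.6, 0.6, 0.8]
width: 85.5
grip_force: 0.7
```

Run:
```python
from h import *
s=get_state(); print(s["time"],s["eef_pos"],s["force"])
S=read_camera("scene"); cv2.imwrite("pics/v4.png",cv2.resize(S[190:310,260:420],None,fx=5,fy=5,interpolation=cv2.INTER_CUBIC))
```

```text
8.275 [ 5.92166579e+02 -4.37303972e-01  6.79397878e+01] [-0.56931208  0.59137539  0.8139775 ]
```

View pics/v4.png

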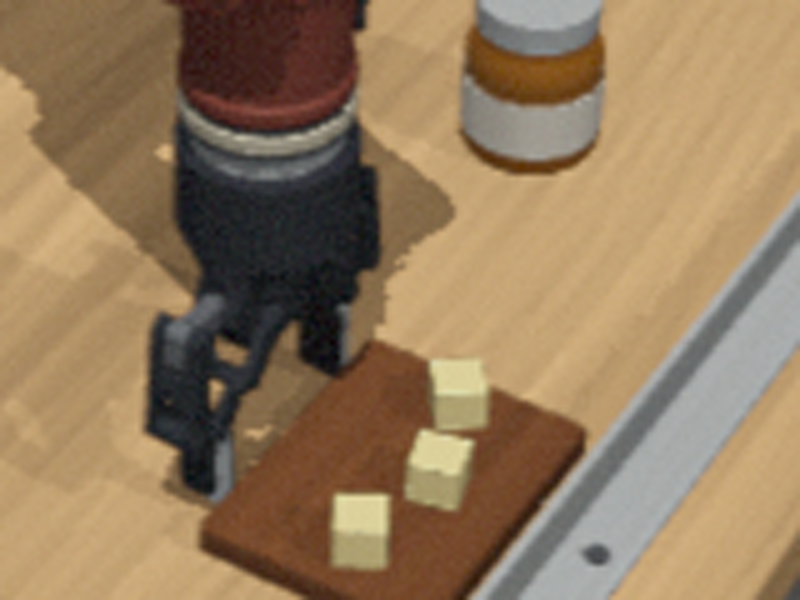

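The board is parallel to the rail and close to it (far left corner at (583,432)), with all three samples on it. Next is a slow push in.

Request:
step_arm:
  increments:
    - [-1,[0.002,0,0],[0,0,0]]
    - [-1,[0.004,-0.0001,0],[0,0,0]]
    - [-1,[0.006,-0.0002,0],[0,0,0]]
    - [-1,[0.007,-0.0002,0],[0,0,0]]
    - [-1,[0.008,-0.0002,0],[0,0,0]]

```text
time: 8.95
eef_pos: [599.8, -0.5, 67.9]
ee_rot: [0.012, 1.0, 0.0, -0.001]
force: [-4.4, -0.3, 2.3]
width: 85.5
grip_force: 1.7
```

Request:
step_arm:
  increments:
    - [-1,[0.001,0,0],[0,0,0]]
    - [-1,[0.002,0,0],[0,0,0]]
    - [-1,[0.003,0,0],[0,0,0]]

```text
time: 9.32
eef_pos: [603.1, -0.5, 67.9]
ee_rot: [0.012, 1.0, 0.0, -0.0]
force: [-2.2, -0.3, 2.2]
width: 85.2
grip_force: 1.5
```

Request:
step_arm:
  increments:
    - [-1,[0.001,0,0],[0,0,0]]
    - [-1,[0.002,0,0],[0,0,0]]

```text
time: 9.57
eef_pos: [604.9, -0.6, 67.9]
ee_rot: [0.012, 1.0, -0.0, -0.0]
force: [-5.1, -0.6, 2.1]
width: 85.3
grip_force: 2.3
```

Request:
step_arm:
  increments:
    - [-1,[0.001,0,0],[0,0,0]]
    - [-1,[0.002,0,0],[0,0,0]]

```text
time: 9.82
eef_pos: [605.3, -0.5, 67.8]
ee_rot: [0.012, 1.0, 0.0, -0.003]
force: [-10.2, -0.2, 9.2]
width: 85.6
grip_force: 4.9
```

Request:
step_arm:
  increments:
    - [-1,[0.0007,0,0],[0,0,0]]
    - [-1,[0.0015,0,0],[0,0,0]]
    - [-1,[0.0015,0,0],[0,0,0]]

```text
time: 10.2
eef_pos: [605.5, -0.5, 67.6]
ee_rot: [0.012, 1.0, 0.0, -0.004]
force: [-10.9, -0.7, 9.4]
width: 85.0
grip_force: 5.7
```

Run:
```python
from h import *
s=get_state(); print(s["time"],s["eef_pos"],s["force"],s["ft_torque"],s["ee_rot"])
S=read_camera("scene"); cv2.imwrite("pics/v5.png",cv2.resize(S[215:335,270:430],None,fx=5,fy=5,interpolation=cv2.INTER_CUBIC))
```

```text
10.2 [ 6.05487562e+02 -4.84975693e-01  6.75858299e+01] [-10.85295685  -0.74310257   9.44177837] [-0.1309529   1.64932692 -0.03004714] [ 1.20387590e-02  9.99917558e-01  4.60649244e-05 -4.46579270e-03]
```

View pics/v5.png

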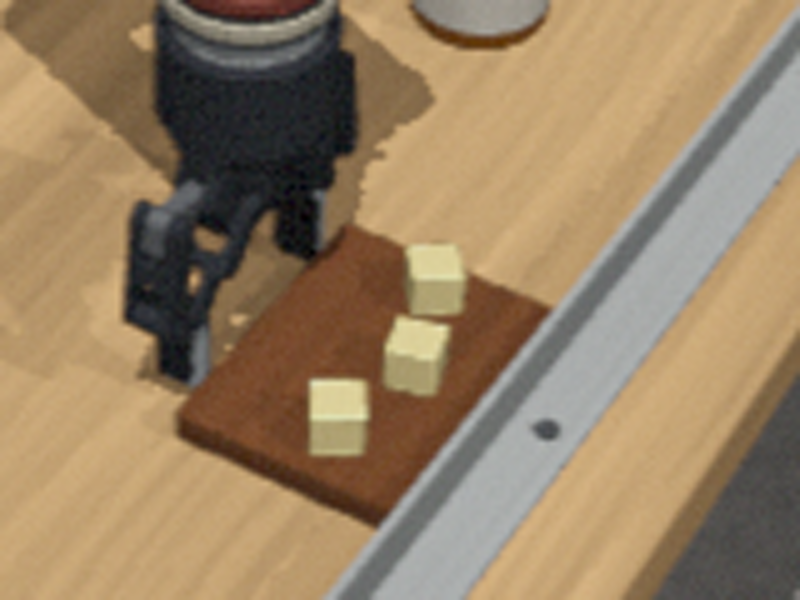

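The board's far edge lies along the rail's dark upright from (380,520) to (550,305), with no visible gap. The yaw moment is near zero, so both ends bear on the rail. Now I'll back off, lift and shut the fingers.

Request:
step_arm:
  increments:
    - [-1,[-0.002,0,0],[0,0,0]]
    - [-1,[-0.005,0,0],[0,0,0]]
    - [-1,[-0.012,0,0],[0,0,0]]
    - [-1,[-0.025,0,0],[0,0,0]]
    - [-1,[-0.035,0,0.005],[0,0,0]]
    - [-1,[-0.04,0,0.03],[0,0,0]]
    - [-1,[-0.04,0,0.07],[0,0,0]]
    - [-1,[-0.04,0,0.12],[0,0,0]]
    - [-0.5,[-0.04,0,0.16],[0,0,0]]
    - [0,[-0.04,-0.02,0.18],[0,0,0]]
    - [1,[-0.04,-0.06,0.18],[0,0,0]]
    - [1,[-0.038,-0.11,0.18],[0,0,0]]
    - [1,[-0.036,-0.16,0.18],[0,0,0]]
    - [1,[-0.034,-0.205,0.18],[0,0,0]]
    - [1,[-0.033,-0.235,0.18],[0,0,0]]
    - [1,[-0.033,-0.2425,0.18],[0,0,0]]
    - [1,[-0.033,-0.2425,0.18],[0,0,0]]
    - [1,[-0.033,-0.2425,0.18],[0,0,0]]

```text
time: 12.5
eef_pos: [575.2, -241.9, 247.4]
ee_rot: [0.012, 1.0, 0.0, -0.0]
force: [0.2, 0.2, 0.5]
width: 0.0
grip_force: 0.0
```

Run:
```python
from m import *
s=get_state(); print(s["time"],s["eef_pos"],s["force"],s["width"])
T=read_camera("top"); S=read_camera("scene"); W=read_camera("wrist"); ct=K("top")
c=boardmask(T,(265,205,365,290)); r=cv2.minAreaRect(ray(ct,c[:,0,:],18)[:,:2].astype(np.float32)); print(r,cv2.boxPoints(r).round(1).tolist())
a=cv2.resize(S[215:400,190:380],(400,390),interpolation=cv2.INTER_CUBIC); b=cv2.resize(T[190:288,280:380],(400,390),interpolation=cv2.INTER_CUBIC)
cv2.imwrite("pics/v6.png",cv2.hconcat([a,b]))
for L in(60,73):print(proj(K("scene"),[np.array(s["eef_pos"])-[0,0,L]]), (proj(K("scene"),[[575.5,-243,70]])))
```

```text
12.5 [ 575.23963399 -241.93233987  247.41945572] [0.22442327 0.21624916 0.53136567] 0.0229367019408291
((668.8671875, -7.431678771972656), (158.92745971679688, 118.82167053222656), 88.4377670288086) [[607.2999877929688, -85.19999694824219], [726.0999755859375, -88.5], [730.4000244140625, 70.4000015258789], [611.5999755859375, 73.5999984741211]]
[[231.21467444 277.64283638]] [[236.25038281 324.72594143]]
[[231.83520121 283.13707701]] [[236.25038281 324.72594143]]
```

View pics/v6.png

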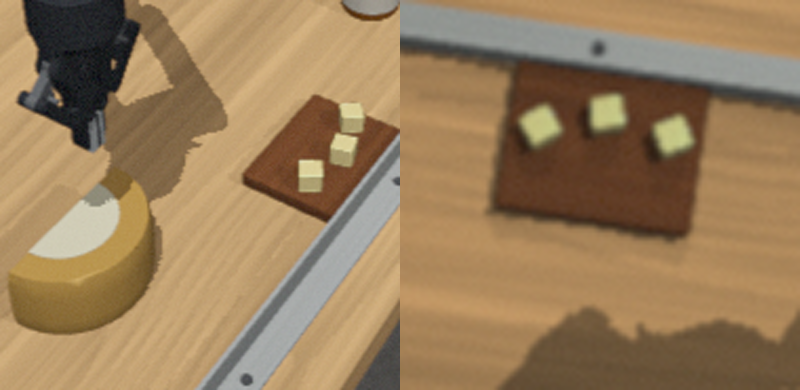

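The board sits flush on the rail in both views with its three samples. The shut fingertips are at about (92,150) in the left crop, above the half wheel. I'll lower to about 22 mm over the top and hold.

Request:
step_arm:
  increments:
    - [1,[0,0,-0.015],[0,0,0]]
    - [1,[0,0,-0.035],[0,0,0]]
    - [1,[0,0,-0.055],[0,0,0]]
    - [1,[0,0,-0.07],[0,0,0]]
    - [1,[0,0,-0.078],[0,0,0]]
    - [1,[0,0,-0.081],[0,0,0]]
    - [1,[0,0,-0.081],[0,0,0]]

```text
time: 13.52
eef_pos: [575.8, -243.3, 167.2]
ee_rot: [0.012, 1.0, -0.0, 0.0]
force: [0.1, 0.0, -0.4]
width: 0.3
grip_force: 0.0
```

Run:
```python
from h import *
s=get_state(); print(s["time"],s["eef_pos"],s["force"])
S=read_camera("scene"); cv2.imwrite("pics/v7.png",cv2.resize(S[240:380,170:310],(560,560),interpolation=cv2.INTER_CUBIC))
e=np.array(s["eef_pos"]); print(((proj(K("scene"),[e-[0,0,73],[575.5,-243,70],[e[0],e[1],70]])-[170,240])*4).round().tolist())
```

```text
13.525 [ 575.80153167 -243.2520759   167.19062337] [ 0.09235567  0.0449546  -0.39174424]
[[261.0, 303.0], [265.0, 339.0], [265.0, 340.0]]
```

View pics/v7.png

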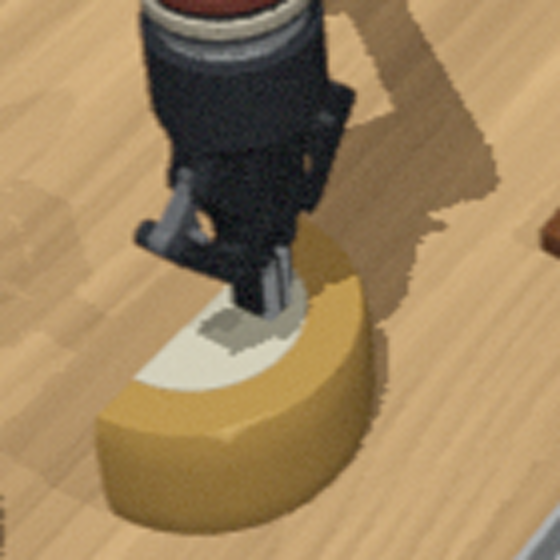

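The shut fingertips end at (270,318), directly above the middle of the half wheel's top (265,339), with a visible gap. Holding there.

Request:
step_arm:
  increments:
    - [1,[0,0,0],[0,0,0]]
    - [1,[0,0,0],[0,0,0]]
    - [1,[0,0,0],[0,0,0]]
    - [1,[0,0,0],[0,0,0]]
    - [1,[0,0,0],[0,0,0]]
    - [1,[0,0,0],[0,0,0]]
    - [1,[0,0,0],[0,0,0]]
    - [1,[0,0,0],[0,0,0]]
    - [1,[0,0,0],[0,0,0]]
    - [1,[0,0,0],[0,0,0]]
    - [1,[0,0,0],[0,0,0]]
    - [1,[0,0,0],[0,0,0]]
    - [1,[0,0,0],[0,0,0]]
    - [1,[0,0,0],[0,0,0]]
    - [1,[0,0,0],[0,0,0]]
    - [1,[0,0,0],[0,0,0]]
    - [1,[0,0,0],[0,0,0]]
    - [1,[0,0,0],[0,0,0]]
    - [1,[0,0,0],[0,0,0]]
    - [1,[0,0,0],[0,0,0]]

```text
time: 16.08
eef_pos: [575.5, -243.1, 166.9]
ee_rot: [0.012, 1.0, -0.0, -0.0]
force: [0.9, -0.4, -0.4]
width: -0.1
grip_force: 0.0
```

```bash
python3 -c "
from h import *
s=get_state(); print(s['time'],s['eef_pos'],s['force']); print(job_done())"
```

```text
16.075 [ 575.52681164 -243.05177959  166.89032341] [ 0.91817047 -0.41519762 -0.35240054]
the job is handed in; nothing more can be done
None
```

I pushed the tasting board flush against the rail with all three samples still on it, held the fingertips about 2 cm over the middle of the half wheel for 2.5 s without contact, and handed the job in at about 16 s; no verdict came back.

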